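# Hold the worktop pedal bin open, then ease its lid shut

## Robot

A 7-joint arm with a two-finger parallel gripper is mounted at the origin on a cart in front of the work surface, level with it; the furniture and walls round the work are solid. World frame = base frame: x ahead of the robot, y to its left, z up, the work surface at z = 0. Lengths are in m, angles in rad, forces in N, time in s.
With the tool pointing down it reaches from about 0.4 to 0.85 m from the base axis. Payload 4.4 kg.
Tool frame: the origin (TCP) lies between the finger pads; the fingertips stand 17 mm ahead of it and the grasp point (between the pads) lies 2 mm behind it; x points along the fingers, y is the direction in which the jaws open and shut, and the axes are right-handed (so a half turn about x gives the same grasp; the last joint's range is limited). The gripper opens to 94 mm and grips with 3 to 60 N. Pads are 16 mm wide; open, the fingers measure 119 mm over their backs; the gripper's body (75 mm by 177 mm) begins 78 mm behind the grasp point.
Start: joints at [-1.189, 0.628, 0.038, 1.517, -0.027, 0.996, -0.02], TCP at [0.281, 0.586, 0.222] pointing down, gripper open.
Joint ranges: [-3.06, 3.06], [-0.37, 2.12], [-1.25, 1.32], [0.18, 2.47], [-1.1, 4.24], [0.23, 1.98], [-2.94, 2.94]. Speed limits (rad/s): [2.57, 2.57, 3.14, 3.14, 3.14, 3.14, 3.14].

## Interface

Orientations are given as a 3x3 rotation matrix whose columns are the frame's x, y, z axes.
In Python, from station import * gives the robot as it stands.
- The arm moves only by the shell command python3 -m crank 'ROWS' [FORCE]. ROWS is text: rows parted by semicolons, each of 7 numbers parted by spaces: the turn, a rotation vector about the tool's x, y, z in degrees, then the shift along the tool's x, y, z in m, then the closure, from 0 (fully open) to 1 (shut). A call has 1 to 12 rows; each row is the pose to reach, as a shift and turn from the pose measured when the call began, along the tool's axes at that moment; what a row does not reach only later rows make up. A row lasts 1/12 s, in which the tool goes at most 41.7 mm and 7.16 degrees, less where a joint would pass 70% of its speed; a pose out of reach is approached as far as the arm can. A call with a gripper value outside its range is refused whole. The fingers move at their own pace and stop on an object; FORCE is the grip in N (left out, the last holds). Time passes only in rows, so rows that repeat a pose let the fingers close. It gives the time, the measured TCP pose, the force and the opening at its end, in the units of the state.
- read_state(): the state, without advancing time (a new reading comes with each control period).
- grab_frame(name): name is "scene" or "top" or "wrist"; returns the picture (420x560x3 uint8, red, green, blue); there is no depth.
- camera_info(name): a dict with "camera_matrix" (3x3 intrinsics, pixels), "dist" ([k1, k2, p1, p2, k3] as OpenCV has them; the pictures are not rectified), "world_from_camera" (4x4, takes a point from camera to world coordinates); the wrist camera has in their place "hand_eye" (4x4, takes a point from camera to tool coordinates, whose origin is the TCP and whose axes are the tool frame's). Camera axes: x right, y down, z forward; pixel columns grow to the right and rows downward; lengths in m; the calibration is good to about 2 mm. A picture is of the moment at which its call begins: read the wrist's pose just before it. camera_info takes no time and is no camera call.
- finish_job(): hands the job in, once; it reports no verdict.
The state is a dict: "time_s": time; "joints": joint angles; "dq": joint speeds; "joint_torque": joint torques, N m; "tool_pos": TCP position; "eef_rot": TCP orientation; "force": force on the tool from outside, world axes, zero at the start; "torque": the same for the moment, N m; "opening": opening from 0.0 (shut) to 1.0 (fully open).
Only numpy, scipy, OpenCV 4.12 (cv2) and the standard library are available. Lean on these libraries where they do the work, as an engineer would, in place of code of your own. Each camera call takes 0.05 s, during which the arm holds its last target. There are 200 camera calls.

## Task

I want to scrape my peelings into the small pedal bin, but somebody has stood a tin half under the paddle of its press lever, so the lever cannot go down. Push the tin sideways along the worktop, to whichever side you like, until there is a good 5 cm of sideways room between it and the paddle, leaving it standing and never lifting it. Then press the paddle right down with the fingertips so that the lid stands fully open, keep it open for a good three seconds while I scrape, and let the lever come up slowly so that the lid closes fully without slamming; do not touch the lid, and leave everything else where it stands.

Things in the scene. Friction and masses are not known exactly. Their poses are not given: they have to be found in the camera images.
- bin: Round worktop pedal bin, steel with black plinth and rim, 178 mm across, 193 mm high to the top of its domed lid; fixed to the worktop. Origin: on its upright axis, at the worktop (z = 0). Its own -x is its front, where the lever comes out at the foot; +x its back, where the lid hinges (a 44 mm wide rod cover runs up the back, to x = 98 mm; its hinge reaches x = 107 mm); z up.
- lever_pad (a point): Middle of the top face of the lever's paddle: a black ribbed plate 46 mm wide (along the bin's y), 44 mm deep, 7 mm thick, on a 22 mm wide flat steel arm out of the foot of the bin's front. At rest: 74 mm above the worktop, 158 mm in front of the bin's axis (69 mm in front of its wall), sloping 0.33 rad, outer edge 7 mm higher. Pressed right down: 26 mm above the worktop, nearly level.
- bin_lever (a joint): Turn of the lever about a level axis (the bin's y) inside the plinth, 50 mm in front of the bin's axis and 32 mm above the worktop. 0 = at rest (paddle up), 0.42 rad = pressed right down on its stop. Starting it takes about 6 to 9 N on the paddle, less farther down; it comes back up by the lid's weight.
- bin_lid (a joint): Opening angle of the lid: 0 = shut, 1.30 rad = fully open. A linkage turns it 3.1 rad for each rad of the lever. It is not damped: it falls shut hard if the lever is let go.
- lid_front (a point): Middle of the lid's front edge, on the front of the rim when shut, 168 mm above the worktop.
- tin: Loose round food tin with a white and red label, 75 mm across, 58 mm high, 0.2 to 0.33 kg, standing upright in front of the bin with its back 20 mm or so under the outer edge of the paddle (about 8 mm below it). A fixed chopping board 22 mm high lies to the right (y below -0.24): where the bin stands far right, there is more room on the left. Origin: centre of its underside; z up.
- salt_shaker: Bystander: salt shaker, 44 mm across, 90 mm high, to the bin's front right. Origin: centre of its underside.
- jam_jar: Bystander: glass jam jar with red lid, 65 mm across, 86 mm high, to the bin's front left. Origin: centre of its underside.
- mug_tea: Bystander: dark mug with a handle, 88 mm across, 106 mm high; with its handle 126 mm long. Origin: middle of its footprint.
- peg: Bystander: wooden clothes peg lying flat, 72 x 15 x 12 mm, long along its y. Origin: centre of its underside.
- scissors: Bystander: orange-handled scissors lying flat, 199 x 87 x 9 mm, long along y. Origin: centre of its underside.
- tape_roll: Bystander: roll of tape lying flat, 104 mm across, 25 mm high. Origin: centre of its underside.
Things that resemble listed ones, but are neither listed nor needed, are in the scene too. What is shaped like the tin but black or green is not meant.

How it is judged:
By the outcome, as a careful person would: the job done as asked, in the order asked, and still so for the second after the job is handed in, with the robot touching nothing.
It also fails if it takes over 58 s, if anything falls off the work surface, if the arm or the gripper's body presses on something with over 40 N, if the wrist force passes 120 N, or if a joint passes its speed limit or range.

## Working session

There is one attempt and no reset: what is moved stays moved. The work goes in short steps, Python scripts to look and compute and a shell command to move; the robot and the scene stay as the last step left them, time stands still between calls to the robot, and variables do not carry over. Pictures are saved under pics/ and viewed, about 8 in all and at most 12, crops included, and the job is handed in when it is done.

```bash
mkdir -p pics; python3 - <<'E'
from station import *
import cv2,numpy as np
np.set_printoptions(precision=4,suppress=True)
s=read_state();print(s['time_s'],s['tool_pos'],s['eef_rot'],s['opening'],s['force'])
for n in('scene','top'):
    f=grab_frame(n);cv2.imwrite(f'pics/{n}0.png',f[:,:,::-1]);c=camera_info(n);print(n,c['camera_matrix'],c['dist'],c['world_from_camera'])
print(camera_info('wrist'))
E
```

```text
0.0 [0.2812 0.5854 0.2216] [[-0.0008  0.433   0.9014]
 [-0.0017  0.9014 -0.433 ]
 [-1.     -0.0018  0.    ]] 1.0019665391039756 [ 0.1398 -0.113  -0.6687]
scene [[401.3405   0.     285.6058]
 [  0.     401.3405 212.4937]
 [  0.       0.       1.    ]] [-0.0279  0.      0.      0.      0.    ] [[ 0.6144 -0.5641  0.5516  0.0048]
 [-0.7888 -0.4553  0.413  -0.395 ]
 [ 0.0182 -0.6889 -0.7247  0.8934]
 [ 0.      0.      0.      1.    ]]
top [[379.9755   0.     280.9046]
 [  0.     379.9755 211.5959]
 [  0.       0.       1.    ]] [-0.042  0.     0.     0.     0.   ] [[-0.0283 -0.9896  0.1413  0.4203]
 [-0.9994  0.0311  0.0176  0.0032]
 [-0.0218 -0.1407 -0.9898  1.2506]
 [ 0.      0.      0.      1.    ]]
{'camera_matrix': array([[305.1013,   0.    , 279.4101],
       [  0.    , 305.1013, 212.4065],
       [  0.    ,   0.    ,   1.    ]]), 'dist': array([-0.0286,  0.    ,  0.    ,  0.    ,  0.    ]), 'hand_eye': array([[-0.0013, -0.2313,  0.9729, -0.1624],
       [ 1.    ,  0.0009,  0.0015, -0.0006],
       [-0.0012,  0.9729,  0.2313, -0.0669],
       [ 0.    ,  0.    ,  0.    ,  1.    ]])}
```

View pics/scene0.png

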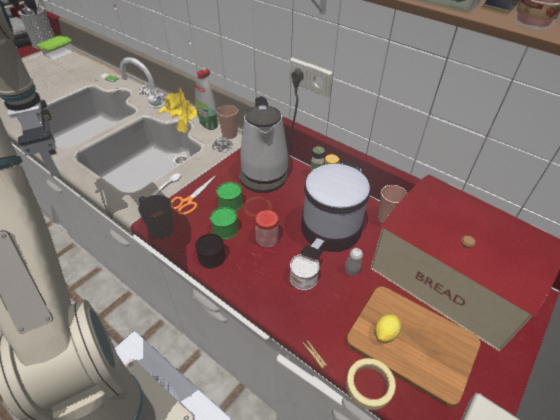

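View pics/top0.png

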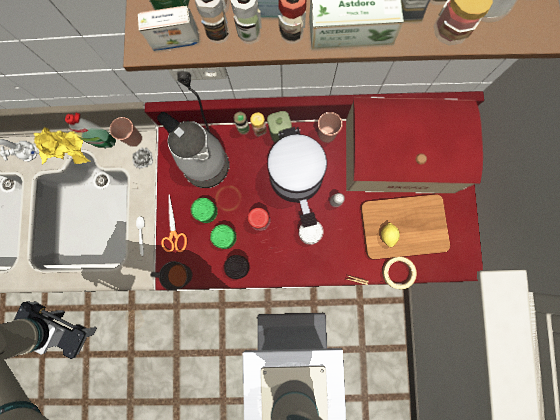

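Scene view: bin at (337,200), with its black paddle at (314,250). The white/red tin is at (304,270), or (311,232) in top. Shaped like it are black (210,250) and green (230,195), (224,222), which are ruled out. The jam jar is at (266,228) and the salt shaker at (354,260). I'll measure and check a crop.

```bash
cat > h.py <<'E'
from station import *
import cv2,numpy as np
np.set_printoptions(precision=4,suppress=True)
def plane(name,pts,z,T=None):
    c=camera_info(name);T=c['world_from_camera'] if T is None else T
    u=cv2.undistortPoints(np.float64(pts).reshape(-1,1,2),c['camera_matrix'],np.array(c['dist']))[:,0]
    d=np.c_[u,np.ones(len(u))]@T[:3,:3].T;o=T[:3,3]
    return o+d*((z-o[2])/d[:,2])[:,None]
def proj(name,P,T=None):
    c=camera_info(name);T=c['world_from_camera'] if T is None else T
    W=np.linalg.inv(T);return cv2.projectPoints(np.float64(P).reshape(-1,3),cv2.Rodrigues(W[:3,:3])[0],W[:3,3],c['camera_matrix'],np.array(c['dist']))[0][:,0]
E
python3 - <<'E'
from h import *
t=cv2.imread('pics/top0.png');s=cv2.imread('pics/scene0.png')
a=cv2.resize(t[130:270,215:365],None,fx=4,fy=4,interpolation=3);b=cv2.resize(s[180:310,250:370],(0,0),fx=4,fy=4,interpolation=3)
cv2.imwrite('pics/ct.png',cv2.resize(t[180:260,240:350],None,fx=7,fy=7,interpolation=3));cv2.imwrite('pics/cs.png',b)
for z,p in((.1,(297,165)),(.074,(308,219)),(.058,(311,232)),(.09,(337,199)),(.086,(259,217)),(.022,(363,225))):print(p,plane('top',[p],z))
for z,p in((.074,(314,250)),(.058,(305,264))):print(p,plane('scene',[p],z))
E
```

```text
(297, 165) [[ 0.7294 -0.0306  0.1   ]]
(308, 219) [[ 0.5623 -0.0597  0.074 ]]
(311, 232) [[ 0.5228 -0.0684  0.058 ]]
(337, 199) [[ 0.6198 -0.1508  0.09  ]]
(259, 217) [[0.5717 0.0921 0.086 ]]
(363, 225) [[ 0.5434 -0.2398  0.022 ]]
(314, 250) [[ 0.569  -0.0678  0.074 ]]
(305, 264) [[ 0.5282 -0.0696  0.058 ]]
```

View pics/ct.png

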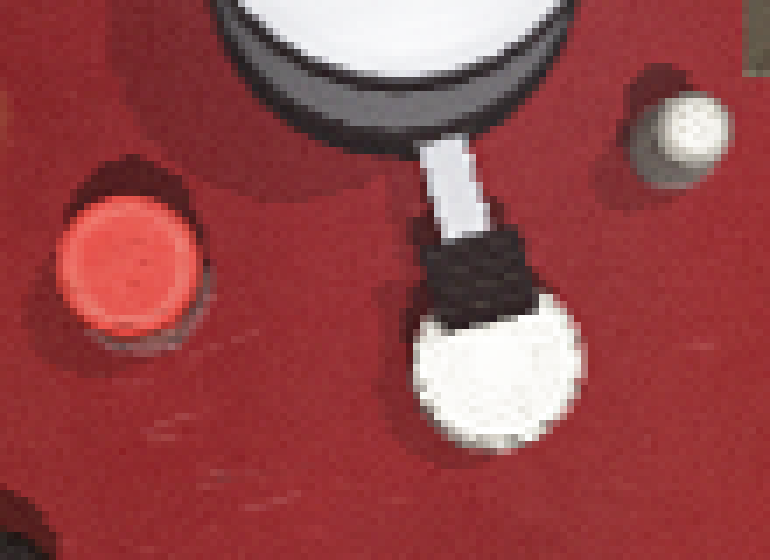

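View pics/cs.png

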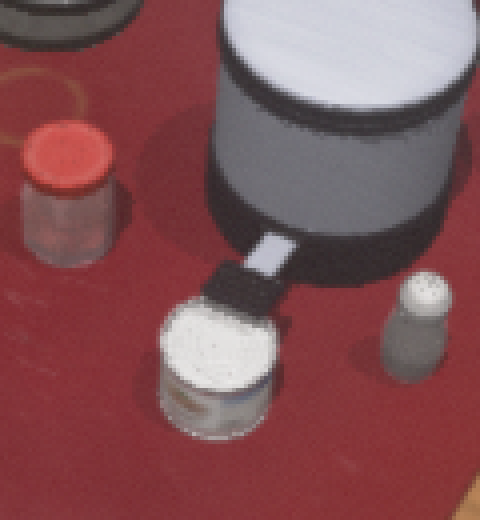

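The tin at scene crop (218,345) has a white top and light label. It sits with its back under the paddle (245,290), so it is the tin meant. The jar on the left blocks that side, while the right is open, so I'll push right. Next come the bin's yaw and the targets.

```bash
python3 - <<'E'
from h import *
top=lambda u,v:(240+u/7,180+v/7)
sc=lambda u,v:(250+u/4,180+v/4)
pt=plane('top',[top(481,280)],.074)[0];ps=plane('scene',[sc(243,290)],.074)[0]
tt=plane('top',[top(497.5,367)],.058)[0];ts=plane('scene',[sc(219,345)],.058)[0]
print('pad',pt,ps,'tin',tt,ts)
cor=plane('top',[top(*p) for p in((425,245),(520,232),(540,310),(440,328))],.074);print(cor)
print('arm root',plane('top',[top(445,147)],.05))
# lid: white disc in top
t=cv2.imread('pics/top0.png').astype(int)
m=((t.min(2)>170)).astype(np.uint8);n,l,st,ce=cv2.connectedComponentsWithStats(m)
for i in range(1,n):
    if st[i,4]>100 and 240<ce[i][0]<345 and 120<ce[i][1]<245:print(st[i],ce[i],plane('top',[ce[i]],.18))
for tip,z in((pt,0),):pass
for q in((337.5,199.0),):print('salt',plane('top',[top(697,128)],.09),'jar',plane('top',[top(129,265)],.086))
E
```

```text
pad [ 0.5591 -0.0618  0.074 ] [ 0.557  -0.0659  0.074 ] tin [ 0.5214 -0.0685  0.058 ] [ 0.5221 -0.0733  0.058 ]
[[ 0.5755 -0.0374  0.074 ]
 [ 0.5801 -0.0799  0.074 ]
 [ 0.5449 -0.0874  0.074 ]
 [ 0.5382 -0.0428  0.074 ]]
arm root [[ 0.6236 -0.049   0.05  ]]
[ 268  135   58   56 2542] [296.6042 162.356 ] [[ 0.7158 -0.0274  0.18  ]]
[299 222  24  22 348] [310.9799 233.1868] [[ 0.509  -0.0608  0.18  ]]
salt [[ 0.6218 -0.1588  0.09  ]] jar [[0.5691 0.0939 0.086 ]]
```

```bash
python3 -m crank '-2 0 0 0 -.034 .038 1;-5 0 0 0 -.068 .076 1;-8 0 0 0 -.102 .115 1;-11 0 0 0 -.136 .153 1;-14 0 0 0 -.17 .191 1;-17 0 0 0 -.203 .229 1;-20 0 0 0 -.237 .267 1;-23 0 0 0 -.271 .305 1;-25.7 0 0 0 -.305 .344 1;-25.7 0 0 0 -.339 .382 1;-25.7 0 0 0 -.373 .42 1;-25.7 0 0 0 -.4067 .4582 1' 20; python3 -c "
from h import *
s=read_state();print(s['time_s'],s['tool_pos'],s['eef_rot'],s['opening'],s['force'])"
```

```text
time_s: 1.1
tool_pos: [0.4746, 0.1226, 0.2221]
eef_rot: [[-0.001, -0.001, 1.0], [-0.002, 1.0, 0.001], [-1.0, -0.002, -0.001]]
force: [0.9, 0.7, -0.5]
opening: 0.184
1.1 [0.4746 0.1226 0.2221] [[-0.001  -0.0008  1.    ]
 [-0.0016  1.      0.0008]
 [-1.     -0.0016 -0.001 ]] 0.18407075773608783 [ 0.9229  0.7071 -0.4952]
```

```bash
python3 -m crank '0 0 0 0 -.034 .014 1;0 0 0 0 -.068 .028 1;0 0 0 0 -.1026 .0434 1;0 0 0 0 -.1026 .0434 1;0 0 0 0 -.1026 .0434 1;0 0 0 0 -.1026 .0434 1' | head -2; python3 -c "
from h import *
s=read_state();print(s['time_s'],s['tool_pos'],s['eef_rot'],s['opening'],s['force'])
f=grab_frame('wrist');cv2.imwrite('pics/w1.png',f[:,:,::-1])
T=np.eye(4);T[:3,:3]=s['eef_rot'];T[:3,3]=s['tool_pos'];T=T@camera_info('wrist')['hand_eye'];np.save('Tw1.npy',T)
print('expected pad,tin,salt',proj('wrist',[[.558,-.064,.074],[.522,-.071,.058],[.622,-.159,.09]],T))"
```

```text
time_s: 1.6
tool_pos: [0.5175, 0.0207, 0.2219]
1.6 [0.5175 0.0207 0.2219] [[-0.0021 -0.0009  1.    ]
 [-0.0008  1.      0.0009]
 [-1.     -0.0008 -0.0021]] 0.005728058100491193 [0.5693 1.4718 0.0854]
expected pad,tin,salt [[200.5955 243.0958]
 [196.0037 207.1294]
 [113.0215 303.792 ]]
```

View pics/w1.png

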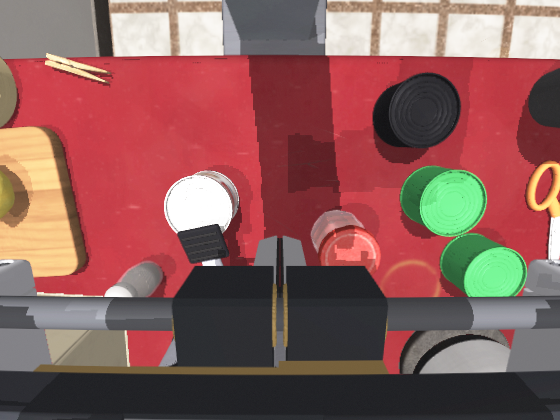

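The wrist view puts the tin at (198,205) and the pad at (204,244), both within 4 px of prediction. The black and green tins are on the other side. The board edge, at about column 80, needs a closer number.

```bash
python3 - <<'E'
from h import *
T=np.load('Tw1.npy');w=cv2.imread('pics/w1.png');t=cv2.imread('pics/top0.png')
for n,im,Tm,rows in(('wrist',w,T,(180,200,220)),('top',t,None,(218,226,234))):
    hsv=cv2.cvtColor(im,cv2.COLOR_BGR2HSV)
    for r in rows:
        if n=='wrist': print(r,hsv[r,60:100:2,:2].tolist())
        else: print(r,hsv[r,355:370,:2].tolist())
print(plane('wrist',[(68,200),(75,200),(80,200)],.022,T),plane('wrist',[(85,200),(90,200)],0,T),plane('top',[(363,226)],.022))
print('pad,tin wrist',plane('wrist',[(204,244)],.074,T),plane('wrist',[(198.5,205.5)],.058,T))
E
```

```text
180 [[14, 126], [13, 124], [13, 124], [13, 125], [13, 124], [178, 166], [178, 171], [178, 172], [178, 175], [177, 174], [178, 174], [178, 173], [178, 172], [178, 172], [178, 173], [178, 173], [178, 171], [178, 172], [178, 172], [178, 172]]
200 [[16, 120], [16, 122], [13, 126], [13, 121], [13, 125], [13, 122], [14, 125], [3, 146], [178, 174], [178, 171], [178, 170], [178, 172], [178, 173], [178, 170], [178, 172], [178, 168], [178, 170], [178, 170], [178, 173], [177, 174]]
220 [[15, 121], [16, 120], [16, 120], [16, 118], [13, 129], [13, 126], [13, 123], [13, 124], [13, 121], [7, 134], [178, 169], [178, 168], [178, 169], [178, 174], [178, 174], [178, 174], [178, 173], [178, 174], [178, 173], [178, 173]]
218 [[179, 172], [0, 167], [0, 173], [179, 171], [0, 173], [0, 175], [2, 161], [10, 143], [14, 141], [14, 141], [14, 136], [14, 142], [14, 136], [15, 140], [14, 137]]
226 [[179, 174], [0, 178], [0, 171], [0, 175], [1, 169], [179, 174], [0, 174], [2, 166], [10, 131], [14, 149], [14, 140], [14, 142], [13, 143], [14, 143], [14, 138]]
234 [[0, 178], [179, 170], [0, 172], [0, 168], [0, 172], [1, 176], [179, 177], [0, 176], [1, 166], [11, 147], [14, 150], [14, 142], [14, 149], [14, 145], [14, 145]]
[[ 0.5212 -0.2387  0.022 ]
 [ 0.5212 -0.2299  0.022 ]
 [ 0.5212 -0.2236  0.022 ]] [[ 0.5254 -0.2318  0.    ]
 [ 0.5254 -0.2251  0.    ]] [[ 0.5402 -0.2396  0.022 ]]
pad,tin wrist [[ 0.559  -0.0604  0.074 ]] [[ 0.5202 -0.0681  0.058 ]]
```

```bash
python3 -m crank '-2 0 0 .03 0 -.003 1;-4 0 0 .06 0 -.0075 1;-7 0 0 .09 0 -.0075 1;-7 0 0 .12 0 -.0075 1;-7 0 0 .15 0 -.0075 1;-7 0 0 .17 0 -.0075 1;-7 0 0 .185 0 -.0075 1;-7 0 0 .193 0 -.0075 1;-7 0 0 .193 0 -.0075 1;-7 0 0 .193 0 -.0075 1;-7 0 0 .193 0 -.0075 1'
```

```text
time_s: 2.57
tool_pos: [0.5101, 0.022, 0.03]
eef_rot: [[-0.0, -0.125, 0.992], [-0.0, 0.992, 0.125], [-1.0, -0.0, -0.0]]
force: [-0.8, 0.7, 0.5]
opening: 0.005
```

```bash
python3 -m crank '0 0 0 0 -.01 0 1;0 0 0 0 -.02 0 1;0 0 0 0 -.03 0 1;0 0 0 0 -.036 0 1;0 0 0 0 -.04 0 1;0 0 0 0 -.044 0 1;0 0 0 0 -.048 0 1;0 0 0 0 -.053 0 1;0 0 0 0 -.058 0 1;0 0 0 0 -.064 0 1;0 0 0 0 -.07 0 1;0 0 0 0 -.07 0 1'; python3 -m crank '0 0 0 0 -.006 0 1;0 0 0 0 -.012 0 1;0 0 0 0 -.018 0 1;0 0 0 0 -.024 0 1;0 0 0 0 -.03 0 1;0 0 0 0 -.036 0 1;0 0 0 0 -.042 0 1;0 0 0 0 -.047 0 1;0 0 0 0 -.05 0 1;0 0 0 0 -.05 0 1'; python3 - <<'E'
from h import *
s=read_state();f=grab_frame('wrist');cv2.imwrite('pics/w2.png',f[:,:,::-1])
T=np.eye(4);T[:3,:3]=s['eef_rot'];T[:3,3]=s['tool_pos'];T=T@camera_info('wrist')['hand_eye'];np.save('Tw2.npy',T)
cv2.imwrite('pics/t2.png',cv2.resize(grab_frame('top')[180:260,240:375,::-1],None,fx=5.8,fy=5.8,interpolation=3))
E
```

```text
time_s: 3.57
tool_pos: [0.5191, -0.0495, 0.03]
eef_rot: [[-0.0, -0.123, 0.992], [-0.002, 0.992, 0.123], [-1.0, -0.002, -0.0]]
force: [-0.6, 0.2, 0.0]
opening: 0.005
time_s: 4.4
tool_pos: [0.5253, -0.1004, 0.03]
eef_rot: [[-0.0, -0.122, 0.993], [-0.002, 0.993, 0.122], [-1.0, -0.002, -0.0]]
force: [-0.2, -0.5, 0.5]
opening: 0.01
```

View pics/w2.png

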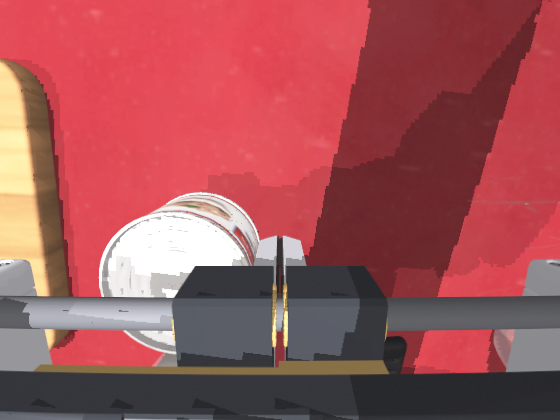

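The tin stands against the fingers with its top circle around (178,282), and the board is still clear of it. I'll measure the tin.

```bash
python3 - <<'E'
from h import *
T=np.load('Tw2.npy');P=plane('wrist',[(101,280),(175,211),(152,349),(118,237)],.058,T);print(P)
A=np.c_[2*P[:,:2],np.ones(4)];x=np.linalg.lstsq(A,(P[:,:2]**2).sum(1),rcond=None)[0];print(x[:2],np.sqrt(x[2]+x[0]**2+x[1]**2))
def lat(p):d=np.array(p)-[.559,-.062];return d@[.227,-.974]
print(lat(x[:2]),read_state()['tool_pos'])
E
```

```text
[[ 0.5345 -0.1864  0.058 ]
 [ 0.4957 -0.1519  0.058 ]
 [ 0.5701 -0.1608  0.058 ]
 [ 0.5115 -0.178   0.058 ]]
[ 0.5341 -0.1475] 0.0384817023136319
0.07759925924082847 [ 0.5253 -0.0995  0.03  ]
```

```bash
python3 -m crank '0 0 0 0 -.006 0 1;0 0 0 0 -.012 0 1;0 0 0 0 -.018 0 1;0 0 0 0 -.024 0 1;0 0 0 0 -.03 0 1;0 0 0 0 -.035 0 1;0 0 0 0 -.039 0 1;0 0 0 0 -.041 0 1;0 0 0 0 -.041 0 1;0 0 0 0 -.041 0 1'; python3 -m crank '0 0 0 0 .01 0 1;0 0 0 0 .02 -.01 1;0 0 0 0 .03 -.02 1;0 0 0 -.03 .03 -.02 1;0 0 0 -.07 .03 -.02 1;0 0 0 -.11 .03 -.02 1;0 0 0 -.15 .03 -.02 1;0 0 0 -.15 .03 -.02 1;0 0 0 -.15 .03 -.02 1'; python3 - <<'E'
from h import *
s=read_state();f=grab_frame('wrist');cv2.imwrite('pics/w3.png',f[:,:,::-1])
T=np.eye(4);T[:3,:3]=s['eef_rot'];T[:3,3]=s['tool_pos'];T=T@camera_info('wrist')['hand_eye'];np.save('Tw3.npy',T)
E
```

```text
time_s: 5.33
tool_pos: [0.5304, -0.1406, 0.0302]
eef_rot: [[0.0, -0.123, 0.992], [-0.002, 0.992, 0.123], [-1.0, -0.002, -0.0]]
force: [-0.0, -0.2, 0.9]
opening: 0.005
time_s: 6.08
tool_pos: [0.5084, -0.1123, 0.1825]
eef_rot: [[0.006, -0.124, 0.992], [-0.003, 0.992, 0.124], [-1.0, -0.004, 0.005]]
force: [-0.2, 0.0, -0.3]
opening: 0.002
```

View pics/w3.png

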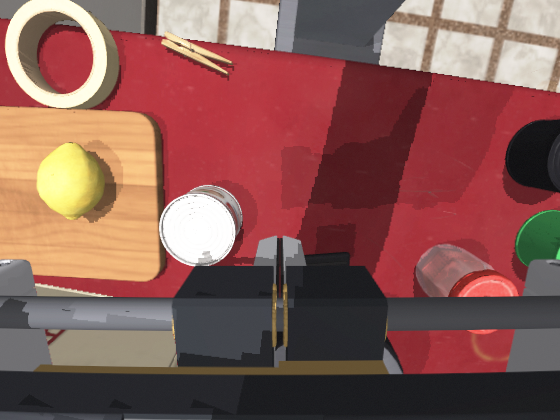

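The tin stands at (200,228), clear of the board edge at column 163. The paddle's outer edge is at (349,255). I'll measure once more.

```bash
python3 - <<'E'
from h import *
T=np.load('Tw3.npy');t=plane('wrist',[(199.5,228.5)],.058,T)[0];c=plane('wrist',[(349,254)],.081,T)[0];print(t,c)
r=np.array([.227,-.974]);e=np.array([.974,.227])
print('room (pad)',(t[:2]-[.559,-.062])@r-.0605,'room via corner',(t[:2]-c[:2])@r-.046-.0375, 'pad from corner',c[:2]+.023*r+.02*e)
E
```

```text
[ 0.5362 -0.1883  0.058 ] [ 0.5357 -0.0446  0.081 ]
room (pad) 0.057357395210290804 room via corner 0.056549218288736124 pad from corner [ 0.5604 -0.0625]
```

Sideways room is about 57 mm by both estimates. Next I go above the paddle, turned to the bin's yaw.

```bash
python3 -m crank '-2 0 0 0 .015 .018 1;-4 0 0 0 .03 .037 1;-6 0 0 0 .0436 .0564 1;-6 0 0 .02 .0436 .0564 1;-6 0 0 .04 .0436 .0564 1;-6 0 0 .06 .0436 .0564 1;-6 0 0 .0675 .0436 .0564 1;-6 0 0 .0675 .0436 .0564 1;-6 0 0 .0675 .0436 .0564 1'; python3 - <<'E'
from h import *
s=read_state();print(s['tool_pos'],s['eef_rot'],s['force'])
f=grab_frame('scene')[150:320,230:430,::-1];cv2.imwrite('pics/s4.png',cv2.resize(f,None,fx=3.5,fy=3.5,interpolation=3))
E
```

```text
time_s: 6.88
tool_pos: [0.5568, -0.0618, 0.1122]
eef_rot: [[-0.001, -0.227, 0.974], [-0.002, 0.974, 0.227], [-1.0, -0.002, -0.001]]
force: [-0.0, -0.5, 0.4]
opening: 0.006
[ 0.5568 -0.0618  0.1122] [[-0.001  -0.2269  0.9739]
 [-0.0021  0.9739  0.2269]
 [-1.     -0.0018 -0.0014]] [-0.0381 -0.5252  0.3549]
```

View pics/s4.png

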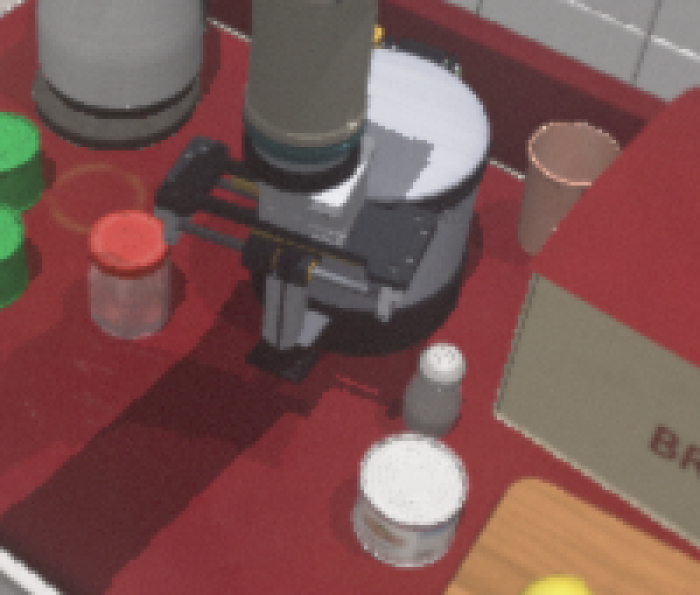

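```bash
python3 -m crank '0 0 0 .006 0 0 1;0 0 0 .012 0 0 1;0 0 0 .015 0 0 1;0 0 0 .018 0 0 1;0 0 0 .021 0 -.0005 1;0 0 0 .024 0 -.001 1;0 0 0 .027 0 -.0015 1;0 0 0 .03 0 -.002 1;0 0 0 .033 0 -.0025 1;0 0 0 .036 0 -.003 1;0 0 0 .036 0 -.003 1'; python3 - <<'E'
from h import *
cv2.imwrite('pics/s5.png',grab_frame('scene')[:,:,::-1])
E
```

```text
time_s: 7.85
tool_pos: [0.5537, -0.063, 0.0769]
eef_rot: [[-0.001, -0.226, 0.974], [-0.003, 0.974, 0.226], [-1.0, -0.002, -0.001]]
force: [-2.1, -1.2, 4.5]
opening: 0.003
```

```bash
python3 -m crank '0 0 0 .003 0 -.0003 1;0 0 0 .006 0 -.0006 1;0 0 0 .009 0 -.0009 1;0 0 0 .012 0 -.0012 1;0 0 0 .015 0 -.0015 1;0 0 0 .018 0 -.0018 1;0 0 0 .021 0 -.002 1;0 0 0 .024 0 -.002 1;0 0 0 .027 0 -.002 1;0 0 0 .029 0 -.002 1;0 0 0 .03 0 -.002 1;0 0 0 .03 0 -.002 1'; python3 -m crank '0 0 0 .001 0 0 1;0 0 0 .002 0 0 1;0 0 0 .003 0 0 1;0 0 0 .004 0 0 1;0 0 0 .005 0 0 1;0 0 0 .005 0 0 1;0 0 0 .005 0 0 1'; python3 - <<'E'
from h import *
f=grab_frame('scene')[120:320,230:430,::-1];cv2.imwrite('pics/s6.png',cv2.resize(f,None,fx=3,fy=3,interpolation=3))
E
```

```text
time_s: 8.9
tool_pos: [0.5524, -0.0634, 0.0468]
eef_rot: [[0.0, -0.227, 0.974], [-0.002, 0.974, 0.227], [-1.0, -0.002, -0.0]]
force: [0.2, -0.4, 1.3]
opening: 0.006
time_s: 9.48
tool_pos: [0.5528, -0.0633, 0.0433]
eef_rot: [[0.001, -0.227, 0.974], [-0.003, 0.974, 0.227], [-1.0, -0.003, 0.001]]
force: [-2.6, 0.9, 14.1]
opening: 0.006
```

View pics/s6.png

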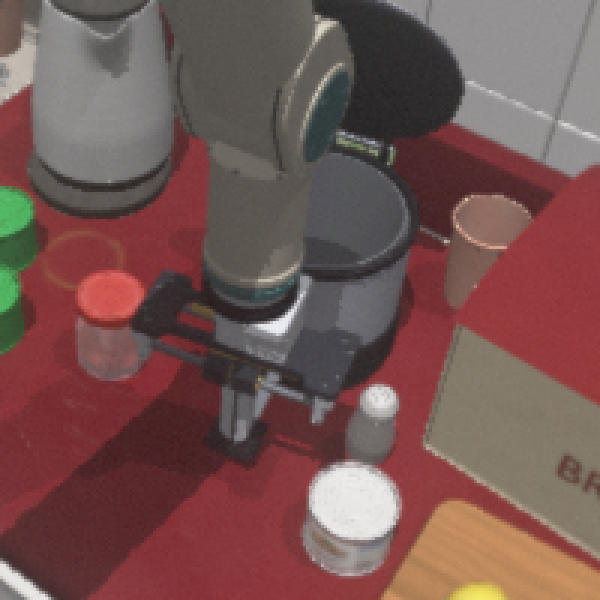

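The lid stands open and the force rose from 1.3 to 14 N at tip height 26 mm, so the lever is on its stop. I hold for over 4 s. Each call restarts from the measured pose, so I keep commanding a small press.

```bash
for i in 1 2 3 4; do python3 -m crank '0 0 0 .002 0 0 1;0 0 0 .002 0 0 1;0 0 0 .002 0 0 1;0 0 0 .002 0 0 1;0 0 0 .002 0 0 1;0 0 0 .002 0 0 1;0 0 0 .002 0 0 1;0 0 0 .002 0 0 1;0 0 0 .002 0 0 1;0 0 0 .002 0 0 1;0 0 0 .002 0 0 1;0 0 0 .002 0 0 1' | grep -v eef; done
```

```text
time_s: 10.53
tool_pos: [0.5529, -0.0634, 0.0432]
force: [-4.9, 0.9, 17.5]
opening: 0.003
time_s: 11.53
tool_pos: [0.5529, -0.0633, 0.0431]
force: [-4.6, 0.6, 19.1]
opening: 0.005
time_s: 12.53
tool_pos: [0.5529, -0.0633, 0.0431]
force: [-5.6, 0.2, 18.9]
opening: 0.003
time_s: 13.53
tool_pos: [0.5529, -0.0633, 0.0431]
force: [-4.8, 0.8, 19.5]
opening: 0.007
```

```bash
for i in 1 2 3; do python3 -m crank '0 0 0 -.001 0 0 1;0 0 0 -.002 0 0 1;0 0 0 -.003 0 0 1;0 0 0 -.004 0 0 1;0 0 0 -.005 0 0 1;0 0 0 -.006 0 0 1;0 0 0 -.007 0 0.0005 1;0 0 0 -.008 0 .0005 1;0 0 0 -.009 0 .001 1;0 0 0 -.010 0 .001 1;0 0 0 -.011 0 .001 1;0 0 0 -.012 0 .001 1' | grep -v eef; done; python3 - <<'E'
from h import *
f=grab_frame('scene')[120:320,230:430,::-1];cv2.imwrite('pics/s7.png',cv2.resize(f,None,fx=3,fy=3,interpolation=3))
E
```

```text
time_s: 14.53
tool_pos: [0.5536, -0.0632, 0.0552]
force: [-0.4, -0.2, 2.5]
opening: 0.009
time_s: 15.53
tool_pos: [0.5547, -0.0629, 0.0673]
force: [0.1, -1.0, 3.4]
opening: 0.007
time_s: 16.53
tool_pos: [0.5565, -0.0624, 0.0797]
force: [4.6, 0.7, 3.7]
opening: 0.005
```

View pics/s7.png

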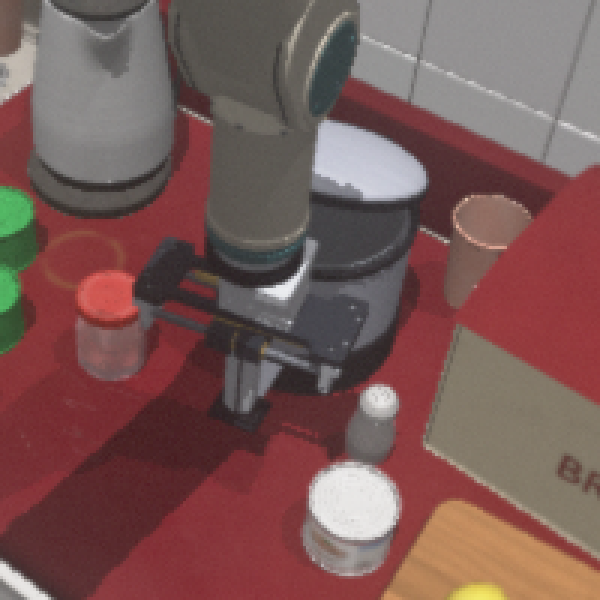

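The lid follows the lever down and is now roughly a third open, with the fingers still carrying the paddle. I let up more slowly for the last part.

```bash
for i in 1 2 3; do python3 -m crank '0 0 0 -.0005 0 0 1;0 0 0 -.001 0 0 1;0 0 0 -.0015 0 0 1;0 0 0 -.002 0 0 1;0 0 0 -.0025 0 0 1;0 0 0 -.003 0 0 1;0 0 0 -.0035 0 0 1;0 0 0 -.004 0 0 1;0 0 0 -.0045 0 0 1;0 0 0 -.005 0 0 1;0 0 0 -.0055 0 0 1;0 0 0 -.006 0 0 1' | grep -v eef; done
```

```text
time_s: 17.58
tool_pos: [0.5566, -0.0623, 0.0859]
force: [3.3, 0.3, 2.8]
opening: 0.002
time_s: 18.58
tool_pos: [0.5566, -0.0623, 0.092]
force: [4.2, 0.5, 3.9]
opening: 0.003
time_s: 19.58
tool_pos: [0.5544, -0.0626, 0.0972]
force: [-0.2, -0.1, 0.1]
opening: 0.008
```

```bash
python3 -m crank '0 0 0 -.005 0 0 1;0 0 0 -.015 0 0 1;0 0 0 -.03 0 -.005 1;0 0 0 -.06 0 -.02 1;0 0 0 -.09 0 -.04 1;0 0 0 -.12 0 -.07 1;0 0 0 -.13 0 -.10 1;0 0 0 -.13 .03 -.10 1;0 0 0 -.13 .06 -.10 1;0 0 0 -.13 .1 -.10 1;0 0 0 -.13 .1 -.10 1;0 0 0 -.13 .1 -.10 1' | grep -v eef; python3 - <<'E'
from h import *
f=grab_frame('scene')[60:420,130:560,::-1];cv2.imwrite('pics/s8.png',cv2.resize(f,None,fx=1.65,fy=1.65,interpolation=3))
f=grab_frame('top')[:,:,::-1];cv2.imwrite('pics/t8.png',f)
a=cv2.imread('pics/scene0.png').astype(int);b=grab_frame('scene')[:,:,::-1].astype(int)
E
```

```text
time_s: 20.58
tool_pos: [0.4335, 0.0147, 0.2275]
force: [1.8, 0.1, 0.3]
opening: 0.004
```

View pics/s8.png

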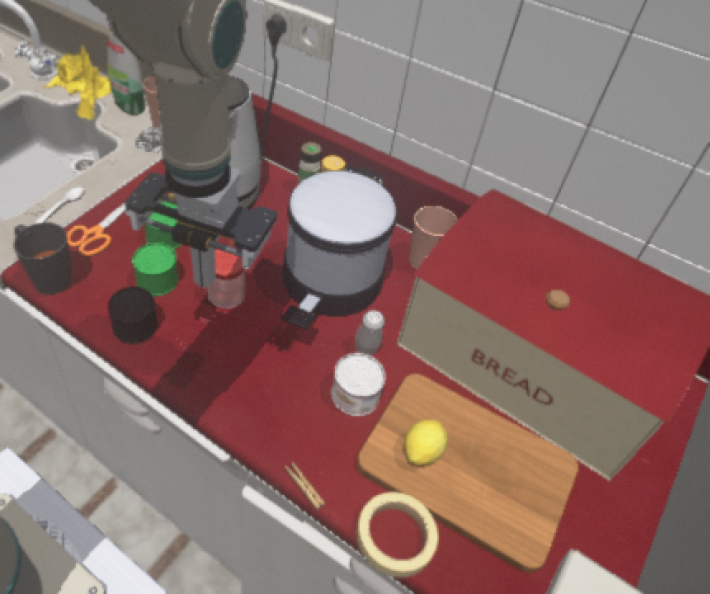

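The lid is shut, the paddle is up, and the tin stands well to the right. As a last check, I compare image patches with the start and then hand in.

```bash
python3 - <<'E'
from h import *
a=cv2.imread('pics/scene0.png');b=grab_frame('scene')[:,:,::-1].copy()
for n,(x0,x1,y0,y1) in dict(lidfront=(310,370,175,235),paddle=(300,325,240,256),salt=(344,364,246,274),peg=(300,330,338,370),tape=(345,398,358,405)).items():
    r=cv2.matchTemplate(b[y0-8:y1+8,x0-8:x1+8],a[y0:y1,x0:x1],cv2.TM_CCOEFF_NORMED);_,v,_,p=cv2.minMaxLoc(r);print(n,round(v,3),(p[0]-8,p[1]-8))
print(read_state()['force'],read_state()['time_s']);finish_job()
E
```

```text
lidfront 1.0 (0, 0)
paddle 0.969 (0, 0)
salt 0.991 (0, 0)
peg 0.998 (0, 0)
tape 0.999 (0, 0)
[-0.2462  0.0892  0.1262] 20.7833
the job is handed in; nothing more can be done
```

The job is done and handed in at 20.8 s.

- **Tin:** I pushed it to the right along the worktop with the closed fingers. It stayed standing, with about 57 mm of sideways room to the paddle by two measurements (56.5 and 57.4 mm).
- **Lid open:** I pressed the paddle onto its stop, with the fingertips at 26 mm and the force rising to 14–19 N. The lid looked fully open in the picture, and I held it there for a little over 4 s.
- **Lid closed:** I let the lever up over about 6 s. The fingers stayed on the paddle until its force dropped to zero at rest height, and the picture then showed the lid shut.

**Last checks:** The lid, paddle, salt shaker, peg and tape all matched the starting picture with no shift. The jam jar, mug and scissors were only checked by eye; the arm partly hid the jar in the last view. The robot was touching nothing when I handed in. No check failed or disagreed beyond a few millimetres.

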